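# Scan the gear coupling's label and rest the scanner

## Robot

A 7-joint arm with a two-finger parallel gripper is mounted at the origin on the work surface. World frame = base frame: x ahead of the robot, y to its left, z up, the work surface at z = 0. Lengths are in m, angles in rad, forces in N, time in s.
With the tool pointing down it reaches from about 0.4 to 0.85 m from the base axis. Payload 4.5 kg.
Tool frame: the origin (TCP) lies midway between the tips of the shut fingers; the grasp point (between the pads) lies 19 mm behind it; z points along the fingers, y is the line along which they close (so a half turn about z gives the same grasp; the last joint's range is limited). The gripper opens to 88 mm and grips with 3 to 60 N. Pads are 18 mm wide; open, the fingers measure 123 mm over their backs; the gripper's body (75 mm by 187 mm) begins 45 mm behind the grasp point.
Start: joints at [-1.238, 0.689, -0.195, 1.565, 0.157, 0.902, -0.215], TCP at [0.184, 0.597, 0.239] pointing down, gripper open.
Joint ranges: [-3.01, 3.01], [-0.46, 2.08], [-1.47, 1.51], [0.13, 2.56], [-1, 4.14], [0.04, 2.09], [-2.66, 2.66]. Speed limits (rad/s): [2.57, 2.57, 3.14, 3.14, 3.14, 3.14, 3.14].

## Interface

Orientations are given as a unit quaternion [x, y, z, w].
In Python, from plant import r gives the robot as it stands.
- The arm moves only by the tool move_arm, never from a script. Its argument "targets" is a list that holds one entry, the list of rows, each a list of 7 numbers: the opening, from 0 (shut) to 1 (fully open), then the shift along the tool's x, y, z in mm, then the turn, a rotation vector about the tool's x, y, z in degrees. In form: [[[claw, dx, dy, dz, ax, ay, az], ...]]. A call has 1 to 10 rows; each row is the pose to reach, as a shift and turn from the pose commanded when the call began, along the tool's axes at that moment; what a row does not reach only later rows make up. A row lasts 1/8 s, in which the tool goes at most 62.5 mm and 10.7 degrees, less where a joint would pass 70% of its speed; a pose out of reach is approached as far as the arm can. A call with a gripper value outside its range is refused whole. The fingers move at their own pace and stop on an object; "newtons" is the grip in N (left out, the last holds). Time passes only in rows, so rows that repeat a pose let the fingers close. It gives the time, the measured TCP pose, the force, the opening and the grip force at its end, in the units of the state.
- r.get_state(): the state, without advancing time (a new reading comes with each control period).
- r.snapshot(name): name is "scene" or "side" or "wrist"; returns the picture (420x560x3 uint8, red, green, blue); there is no depth.
- r.camera_info(name): a dict with "fx", "fy", "cx", "cy" (pixels), "k1" (the pictures are not rectified: a ray, as slopes to the right and down, at radius r is drawn at 1 + k1 r^2 times it, then the intrinsics apply), "R" (3x3) and "t" (3): a world point X has camera coordinates R X + t. Camera axes: x right, y down, z forward; pixel columns grow to the right and rows downward; lengths in m; the calibration is good to about 2 mm. A picture is of the moment at which its call begins: read the wrist's pose just before it. camera_info takes no time and is no camera call; for the wrist camera it gives the pose at the moment of the call.
- r.finish_job(): hands the job in; it is judged then, once.
The state is a dict: "clock": time; "q": joint angles; "qd": joint speeds; "joint_torque": joint torques, N m; "tool_pos": TCP position; "eef_rot": TCP orientation; "contact_force": force on the tool from outside, world axes, zero at the start; "moment": the same for the moment, N m; "opening": opening from 0.0 (shut) to 1.0 (fully open); "finger_force": force on a finger pad.
Only numpy, scipy, OpenCV 4.12 (cv2) and the standard library are available. Lean on these libraries where they do the work, as an engineer would, in place of code of your own. Each camera call takes 0.05 s, during which the arm holds its last target. There are 200 camera calls.

## Task

Pick up the scanner wand, point it at the middle of the barcode label on the stand that carries the gear coupling - square to the label, its nose about 8 cm away - and hold it still there for two seconds. Scan no other label. Then lay the wand gently in its sloped rest, nose at the low end and lying in both saddles, and let go; leave everything else where it is.

Things in the scene. Friction and masses are not known exactly. Their poses are not given: they have to be found in the camera images.
- scanner: loose scanner wand lying flat on the table, nose roughly towards the robot: 170 mm long, 30 mm high, about 0.2 kg. Black flat-sided handle 26 mm wide (x = -85 to +49 mm), then a grey head 40 mm wide (to x = +85 mm). Origin: middle of its length and width, on its underside; x: along it to the nose, z: up out of its back. Centre of mass within 20 mm of x = 0. It reads straight ahead along +x
- scanner_nose (a point): middle of the wand's front end, 85 mm ahead of its origin and 15 mm above its underside; axes as the wand's
- coupling_label: label on the stand carrying the gear coupling: white paper with black bars, 60 mm wide, 34 mm up the slope. It looks away from the robot and up. Origin: its middle, about 54 mm above the table; z: straight out of it, 40 degrees above level; y: level, along its width. Fixed. The 3 dark steel stands are alike (90 mm wide, flat top 70 mm above the table), in any order. The one to scan
- collar_label: label on the stand carrying the knurled collar: white paper with black bars, 60 mm wide, 34 mm up the slope. It looks away from the robot and up. Origin: its middle, about 54 mm above the table; z: straight out of it, 40 degrees above level; y: level, along its width. Fixed. The 3 dark steel stands are alike (90 mm wide, flat top 70 mm above the table), in any order. Not to be scanned
- flange_label: label on the stand carrying the square motor flange: white paper with black bars, 60 mm wide, 34 mm up the slope. It looks away from the robot and up. Origin: its middle, about 54 mm above the table; z: straight out of it, 40 degrees above level; y: level, along its width. Fixed. The 3 dark steel stands are alike (90 mm wide, flat top 70 mm above the table), in any order. Not to be scanned
- seat: seat of the scanner's rest, fixed, to the robot's right: two aluminium U-saddles on a bar sloping 20 degrees, low end towards the robot. Origin: where the wand's origin belongs, in the plane of the saddle floors under it, 64 mm above the table; x: down the slope (nose direction), z: out of the floors. Fingers have free room beside the wand between the saddles
- low_saddle (a point): middle of the low saddle's floor, 66 mm down the slope from the seat's origin: takes the wand's head, 52 mm wide inside, 18 mm long, cheeks 18 mm high. The floor runs on to a 10 mm high end lip, 8 mm ahead of the nose when the wand is centred; axes as the seat's
- high_saddle (a point): middle of the high saddle's floor, 60 mm up the slope from the seat's origin: takes the wand's handle, 36 mm wide inside, 18 mm long, cheeks 18 mm high; axes as the seat's
- coupling: a nickel-steel gear coupling, stepped, two toothed rings of 55 mm diameter with a waist between, 48 mm high; it stands on its label stand. Origin: centre of its underside. A bystander, loose: leave it where it is
- collar: a knurled steel collar, plain ring 47 mm diameter, 20 mm high; it lies on another label stand. Origin: centre of its underside. A bystander, loose: leave it where it is
- flange: a square blue motor flange, 56 x 56 mm plate 10 mm thick with a 34 mm round boss, 18 mm high in all; it lies on another label stand. Origin: centre of its underside. A bystander, loose: leave it where it is
- washer: a flat tan thrust washer, 54 mm diameter, 6 mm thick, lying on the table. Origin: centre of its underside. A bystander, loose: leave it where it is
- gear: a steel spur gear, 59 mm over the teeth, 26 mm high, lying on the table. Origin: centre of its underside. A bystander, loose: leave it where it is
- cup: an open metal catch cup, 72 mm rim diameter, 60 mm high, under the end of the sheet-metal chute. Origin: centre of its underside. A bystander, loose: leave it where it is
- screwdriver: a screwdriver, lying on the table's far side, roughly across the robot's view. Origin: on its centre line, at table height. A bystander, loose: leave it where it is
- oiler: a white oil bottle, 48 mm diameter, 110 mm high, standing on the table. Origin: centre of its underside. A bystander, loose: leave it where it is
Mind the look-alikes: they are no part of the job. Several things look just like the scanner: the one meant starts nearest to the robot's base.

How it is judged:
On the way:
1. scanner held still 1.2 s on the coupling's label: its middle 50-110 mm ahead of the nose and within 12 mm of the wand's axis each way, wand within 20 degrees of square (under 20 mm/s, 0.15 rad/s) (x of coupling_label in the frame of scanner_nose between 0.05 and 0.11 m and y of coupling_label in the frame of scanner_nose between -0.012 and 0.012 m and z of coupling_label in the frame of scanner_nose between -0.012 and 0.012 m and angle between the x axis of scanner and the z axis of coupling_label, either way round below 0.35 rad and linear speed of scanner below 0.02 m/s and angular speed of scanner below 0.15 rad/s), for 1.2 s.
At the end, for the whole second after the job is handed in: the scanner lies released and at rest on both saddles of the sloped rest, nose at the low end, underside down: its origin within 18 mm along, 8 mm across and 5 mm above the seat's origin, its axes within 7 degrees of the seat's (x of scanner in the frame of seat between -0.018 and 0.018 m and y of scanner in the frame of seat between -0.008 and 0.008 m and z of scanner in the frame of seat between -0.004 and 0.005 m and x of scanner_nose in the frame of seat above 0.06 m and z of scanner_nose in the frame of seat above 0.008 m and angle between the x axis of scanner and the x axis of seat, either way round below 0.12 rad and angle between the z axis of scanner and the z axis of seat, either way round below 0.12 rad and linear speed of scanner below 0.01 m/s and contact force between scanner and the fingers below 0.1 N); the robot touches nothing.
It fails at once if a bystander is pushed more than 30 mm from where it was (distance of any of coupling, collar, flange, washer, gear, cup, screwdriver, oiler from where it was at the start of the episode above 0.03 m).
It fails at once if the scanner is held still on the label of the collar instead (a wrong scan) (x of collar_label in the frame of scanner_nose between 0.05 and 0.11 m and y of collar_label in the frame of scanner_nose between -0.012 and 0.012 m and z of collar_label in the frame of scanner_nose between -0.012 and 0.012 m and angle between the x axis of scanner and the z axis of collar_label, either way round below 0.35 rad and linear speed of scanner below 0.006 m/s and angular speed of scanner below 0.04 rad/s).
It fails at once if the scanner is held still on the label of the flange instead (a wrong scan) (x of flange_label in the frame of scanner_nose between 0.05 and 0.11 m and y of flange_label in the frame of scanner_nose between -0.012 and 0.012 m and z of flange_label in the frame of scanner_nose between -0.012 and 0.012 m and angle between the x axis of scanner and the z axis of flange_label, either way round below 0.35 rad and linear speed of scanner below 0.006 m/s and angular speed of scanner below 0.04 rad/s).
It fails at once if the scanner is dropped or thrown (faster than 0.5 m/s while not held) (linear speed of scanner above 0.5 m/s and contact force between scanner and the fingers below 0.1 N).
It also fails if it takes over 53 s, if anything falls off the work surface, if the arm or the gripper's body presses on something with over 40 N, if the wrist force passes 120 N, or if a joint passes its speed limit or range.

## Working session

There is one attempt and no reset: what is moved stays moved. The work goes in short steps, Python scripts to look and compute and a tool call to move; the robot and the scene stay as the last step left them, time stands still between calls to the robot, and variables do not carry over. Pictures are saved under pics/ and viewed, at most 10 in all, crops included, and the job is handed in when it is done.

Besides the shell and the picture viewer there is one more tool, called after "Emit:" by a JSON object that holds its "name" and its "arguments". move_arm: Moves the arm, as the interface text tells. Its arguments: {"type":"object","properties":{"targets":{"type":"array","items":{"type":"array","items":{"type":"array","items":{"type":"number"}}}},"newtons":{"type":"number"}},"required":["targets"]}

```bash
mkdir -p pics; ls; python3 - <<'E'
from plant import r
import cv2,numpy as np
for n in("scene","side"):
    i=r.camera_info(n); print(n,{k:np.round(v,4).tolist() for k,v in i.items()})
    cv2.imwrite(f"pics/{n}0.png",cv2.resize(r.snapshot(n)[:,:,::-1],(800,600),interpolation=cv2.INTER_CUBIC))
s=r.get_state();print(s)
E
```

```text
pics
scene {'fx': 515.8834, 'fy': 515.8834, 'cx': 275.6235, 'cy': 213.1397, 'k1': -0.0639, 'R': [[-0.4605, 0.8877, 0.0052], [0.6236, 0.3276, -0.7098], [-0.6318, -0.3236, -0.7044]], 't': [0.2666, -0.3212, 1.6751]}
side {'fx': 534.2232, 'fy': 534.2232, 'cx': 278.8819, 'cy': 219.0537, 'k1': -0.0849, 'R': [[-0.8752, -0.4837, -0.0079], [-0.3605, 0.663, -0.6561], [0.3226, -0.5714, -0.7546]], 't': [0.5304, 0.297, 1.4335]}
{'clock': 0.1, 'q': array([-1.23820851,  0.68988805, -0.19452031,  1.56622017,  0.15728679,
        0.90248115, -0.21509822]), 'qd': array([-0.00084741, -0.00035916, -0.0003903 , -0.00210616, -0.0021644 ,
        0.00033219,  0.00168503]), 'joint_torque': array([-4.15404502e-03, -5.28494668e+01, -1.27195459e+00, -1.53835773e+01,
       -5.26345486e-02,  1.97491936e-03,  2.86893862e-05]), 'tool_pos': array([0.18385046, 0.59676927, 0.23800305]), 'eef_rot': array([ 1.48805335e-01,  9.88866182e-01, -8.01074849e-04, -6.75122538e-05]), 'contact_force': array([-0.3342413 ,  0.45078559,  0.2391198 ]), 'moment': array([ 0.04836764,  0.04182883, -0.07042768]), 'finger_force': 0.0, 'opening': 1.0023375669733787}
```

View pics/scene0.png

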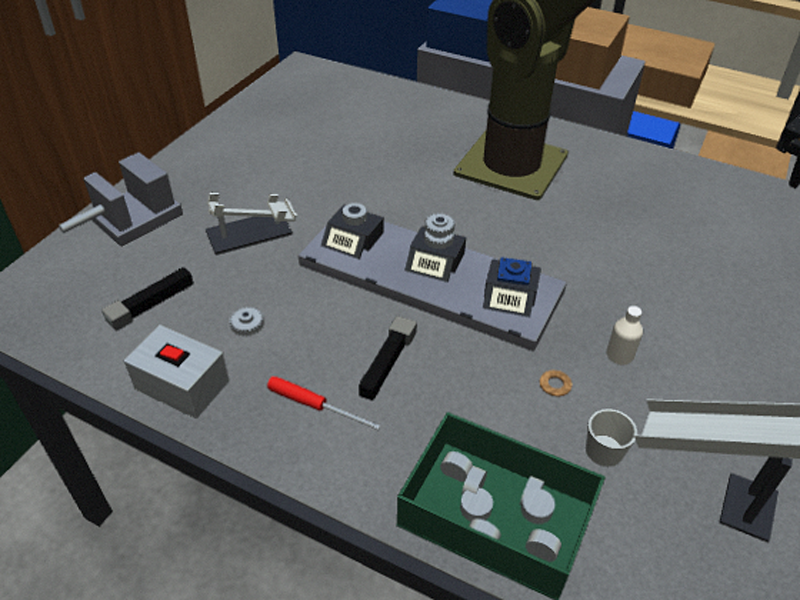

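View pics/side0.png

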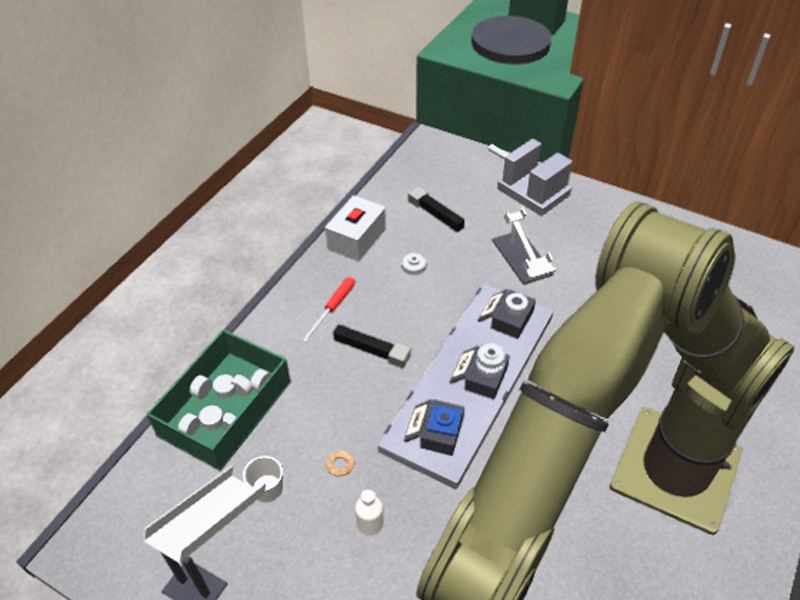

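Candidates for the wand: the middle one at scene (390,357), with its head towards the robot, and the left one at scene (148,298), with its head away from the robot. The coupling is on the middle stand: label at scene (429,263). The collar is at (354,212) and the flange at (514,270). The rest is at scene (250,220). Next I'll measure coarsely and make close crops.

```bash
cat > h.py <<'E'
from plant import r
import cv2,numpy as np
from scipy.spatial.transform import Rotation as Ro
from scipy.optimize import least_squares
def KD(n,i=None):
    i=i or r.camera_info(n)
    return i,np.array([[i['fx'],0,i['cx']],[0,i['fy'],i['cy']],[0,0,1]]),np.array([i['k1'],0,0,0,0.])
def ray(n,p,i=None):
    i,K,D=KD(n,i); R=np.array(i['R']);
    u=cv2.undistortPointsIter(np.array(p,float).reshape(-1,1,2),K,D,None,None,(3,100,1e-10)).reshape(-1,2)
    return -R.T@np.array(i['t']),np.c_[u,np.ones(len(u))]@R
def onz(n,p,z,i=None):
    c,d=ray(n,p,i); return c+d*((z-c[2])/d[:,2])[:,None]
def proj(n,X,i=None):
    i,K,D=KD(n,i); return cv2.projectPoints(np.array(X,float).reshape(-1,3),cv2.Rodrigues(np.array(i['R']))[0],np.array(i['t'],float),K,D)[0].reshape(-1,2)
E
python3 - <<'E'
from h import *
s=.7
P=lambda n,p,z:print(n,p,np.round(onz(n,np.array(p)*s,z),3).tolist())
P('scene',[(403,329),(369,390),(117,315),(187,276)],.03)
P('side',[(400,352),(338,332)],.03)
P('scene',[(429,263),(345,240),(509,299)],.054)
A=r.snapshot('scene')[:,:,::-1];B=r.snapshot('side')[:,:,::-1]
cv2.imwrite('pics/sA.png',A);cv2.imwrite('pics/sB.png',B)
def crop(I,x,y,w,h): # 560-scale
    return cv2.resize(I[y:y+h,x:x+w],(400,300),interpolation=cv2.INTER_CUBIC)
o=np.vstack([np.hstack([crop(A,240,215,80,60),crop(A,270,150,80,60)]),np.hstack([crop(A,138,127,80,60),crop(B,340,140,80,60)])])
cv2.imwrite('pics/c1.png',o)
E
```

```text
scene [(403, 329), (369, 390), (117, 315), (187, 276)] [[0.601, 0.029, 0.03], [0.745, 0.042, 0.03], [0.805, -0.431, 0.03], [0.667, -0.386, 0.03]]
side [(400, 352), (338, 332)] [[0.589, 0.024, 0.03], [0.73, 0.04, 0.03]]
scene [(429, 263), (345, 240), (509, 299)] [[0.451, 0.006, 0.054], [0.466, -0.163, 0.054], [0.472, 0.171, 0.054]]
```

View pics/c1.png

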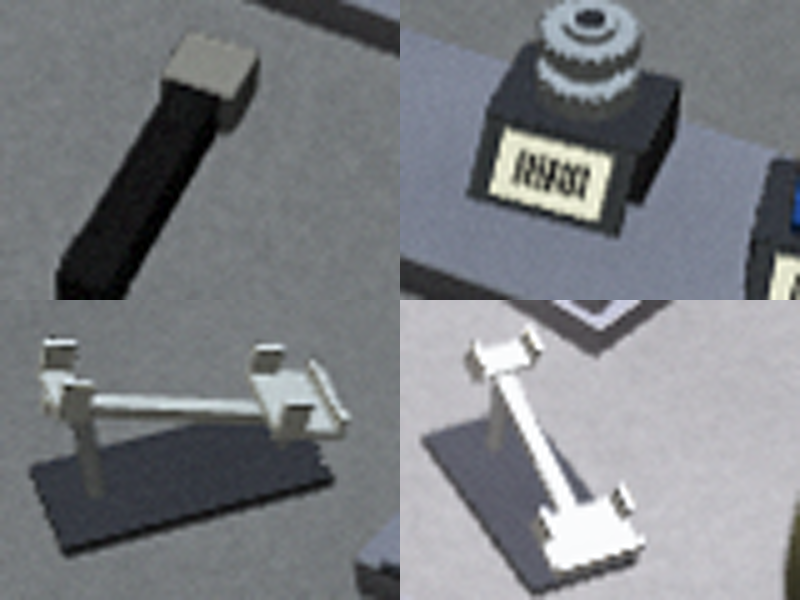

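The crop confirms it: the middle wand (nose at about 0.6 m, the other wand at about 0.8 m) is flat with its head towards the robot. The coupling's label corners are sharp. The rest's low saddle with the lip is to the right in the scene view. Next I'll fit the poses.

```bash
cat >> h.py <<'E'
def px(c,o,s=5): return (np.array(c,float)+.5)/s-.5+np.array(o)
def label_T(p): # x,y,yaw: level heading of normal
    x,y,a=p; n=np.array([np.cos(a)*np.cos(np.radians(40)),np.sin(a)*np.cos(np.radians(40)),np.sin(np.radians(40))])
    yy=np.array([-np.sin(a),np.cos(a),0]); return np.c_[np.cross(yy,n),yy,n],np.array([x,y,.054])
def seat_T(p,z=.064):
    x,y,a=p; c,s=np.cos(np.radians(20)),np.sin(np.radians(20))
    X=np.array([np.cos(a)*c,np.sin(a)*c,-s]);Y=np.array([-np.sin(a),np.cos(a),0]); return np.c_[X,Y,np.cross(X,Y)],np.array([x,y,z])
def wand_T(p):
    return Ro.from_euler('z',p[2]).as_matrix(),np.array([p[0],p[1],0.])
def fit(f,M,obs,p0): # obs list of (cam,info,idx,pixels)
    def res(p):
        R,t=f(p); return np.concatenate([(proj(n,(M[ix]@R.T)+t,i)-q).ravel() for n,i,ix,q in obs])
    o=least_squares(res,p0); return o.x,np.round(o.fun.reshape(-1,2),1).tolist()
E
python3 - <<'E'
from h import *
# label corners TL TR BR BL in image; up the slope = -X label axis sign check via fit
q=px([(103,127),(212,150),(201,222),(90,190)],(270,150))
for s in(1,-1):
    M=np.array([[-s*17,-30,0],[-s*17,30,0],[s*17,30,0],[s*17,-30,0]])/1000
    print('label',*fit(label_T,M,[('scene',None,slice(None),q)],[.45,0,0]))
M=np.array([[66,28,18],[66,-28,18],[-60,20,18],[-60,-20,18]])/1000
print('seat',*fit(seat_T,M,[('scene',None,slice(None),px([(268,49),(300,106),(60,43),(78,85)],(138,127)))],[.6,-.25,3.]))
print('seat2',*fit(seat_T,M,[('scene',None,slice(None),px([(268,49),(300,106),(60,43),(78,85)],(138,127))),('side',None,slice(None),px([(223,192),(143,218),(133,38),(72,50)],(340,140)))],[.6,-.25,3.]))
# wand head top: back-left(nose), nose right, neck right, neck left
M=np.array([[85,-20,30],[85,20,30],[49,20,30],[49,-20,30]])/1000
print(onz('scene',px([(189,33),(258,60),(238,102),(163,83)],(240,215)),.03))
E
```

```text
label [0.45174875 0.00512261 0.14362401] [[0.2, 0.2], [0.3, 0.6], [-0.4, -1.0], [-0.1, 0.2]]
label [0.45114514 0.0048087  0.07941333] [[-2.7, 12.1], [-3.1, 13.6], [2.5, -13.4], [3.3, -13.0]]
seat [ 0.48510889 -0.38093843  2.45604193] [[0.4, 0.1], [-0.3, -0.4], [0.0, 0.3], [-0.2, -0.0]]
seat2 [ 0.48595747 -0.38149857  2.46261843] [[-0.0, 0.1], [-0.6, -0.4], [-0.3, 0.5], [-0.4, 0.2], [-0.5, 1.0], [0.4, 0.5], [-0.5, 0.0], [1.0, 0.7]]
[[0.57894336 0.00480893 0.03      ]
 [0.5796641  0.04351782 0.03      ]
 [0.6095331  0.04737833 0.03      ]
 [0.61525933 0.0092185  0.03      ]]
```

```bash
cat >> h.py <<'E'
T=np.radians(15); s_,c_=np.sin(T),np.cos(T)
REL=np.array([[c_,0,s_],[0,-1,0],[s_,0,-c_]])
def tool_for(Rw,tw,g=(0,0,.023)):
    R=Rw@REL; return R,tw+Rw@np.array(g)+.019*R[:,2]
def rel(R,t,cur=None):
    s=r.get_state(); p,q=cur or (s['tool_pos'],Ro.from_quat(s['eef_rot']).as_matrix())
    print('shift',np.round((q.T@(t-p))*1000,1).tolist(),'turn',np.round(np.degrees(Ro.from_matrix(q.T@R).as_rotvec()),1).tolist())
    return (np.array(t),R)
W0=[.663,.033,-(np.pi-.108)]
E
python3 - <<'E'
from h import *
R,t=tool_for(*wand_T(W0)); rel(R,t-.13*R[:,2]); print(t, t-.13*R[:,2])
E
```

```text
shift [-650.3, -386.5, 108.5] turn [3.0, 14.8, -23.2]
[0.65811109 0.03246994 0.00464741] [0.69156153 0.03609669 0.13021777]
```

Emit:
{"name": "move_arm", "arguments": {"targets": [[[1, -60, -36, 5, 0.5, 2.5, -4], [1, -120, -71, 10, 1, 5, -8], [1, -180, -107, 20, 1.5, 7.5, -12], [1, -240, -143, 30, 2, 10, -16], [1, -300, -178, 40, 2.5, 12.5, -20], [1, -350, -208, 45, 3, 14.8, -23], [1, -400, -238, 50, 3, 14.8, -23.2], [1, -450, -268, 55, 3, 14.8, -23.2], [1, -500, -297, 60, 3, 14.8, -23.2], [1, -550, -327, 60, 3, 14.8, -23.2]]]}}

```text
clock: 1.45
tool_pos: [0.6022, 0.1345, 0.1786]
eef_rot: [-0.054, 0.99, -0.007, -0.131]
contact_force: [1.5, 0.7, -0.6]
opening: 1.0
finger_force: 0.0
```

Emit:
{"name": "move_arm", "arguments": {"targets": [[[0.8, -40, -50, 0, 0, 0, 0], [0.8, -75, -83, 20, 0, 0, 0], [0.8, -75, -83, 20, 0, 0, 0], [0.8, -75, -83, 20, 0, 0, 0]]]}}

```text
clock: 1.95
tool_pos: [0.6764, 0.0624, 0.1402]
eef_rot: [-0.054, 0.99, -0.006, -0.131]
contact_force: [0.4, 0.9, -0.0]
opening: 0.796
finger_force: 0.0
```

```bash
python3 - <<'E'
from h import *
R,t=tool_for(*wand_T(W0)); rel(R,t-.13*R[:,2]); 
i=r.camera_info('wrist'); I=r.snapshot('wrist')[:,:,::-1]
s=r.get_state();print(s['clock'],s['tool_pos'],np.round(s['q'],2))
import pickle;pickle.dump(i,open('w1.pkl','wb'))
cv2.imwrite('pics/w1.png',cv2.resize(I,(800,600),interpolation=cv2.INTER_CUBIC))
E
```

```text
shift [-14.3, -27.8, 6.4] turn [0.1, -0.1, 0.1]
2.0 [0.67649959 0.06319117 0.14094039] [ 0.01  1.03 -0.39  1.14  0.3   1.29  1.31]
```

View pics/w1.png

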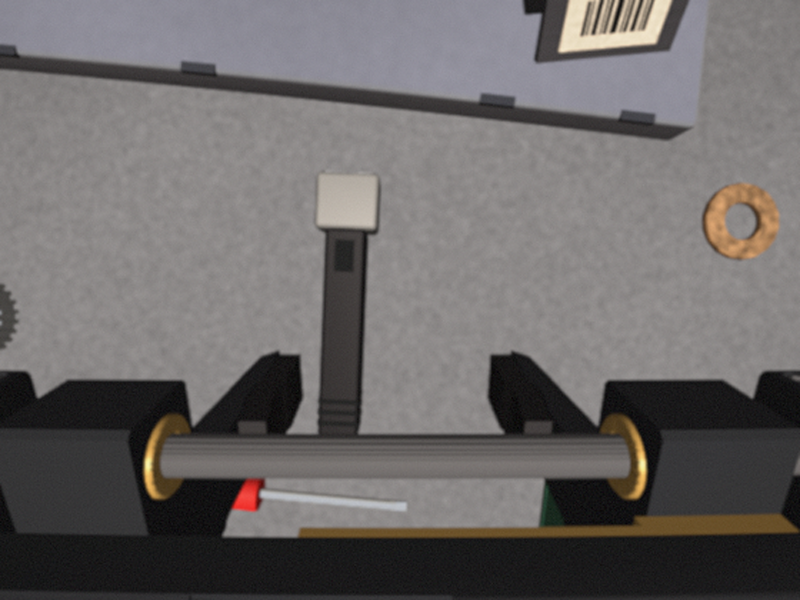

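The wand's head is at wrist (318..379,172..231) and its handle runs down between the open fingers. Fit it precisely.

```bash
python3 - <<'E'
from h import *
import pickle; i=pickle.load(open('w1.pkl','rb'))
# image right = tool y ~ -wand y?  try both
M=np.array([[85,20,30],[85,-20,30],[49,-20,30],[49,20,30],[49,13,30],[49,-13,30],[-30,13,30],[-30,-13,30]])/1000
q=px([(318,172),(379,173),(377,231),(317,229),(327,231),(366,232)],(0,0),800/560)
for sg in(1,-1):
    m=M*[1,sg,1]; print(*fit(wand_T,m,[('wrist',i,slice(0,6),q)],W0))
p,_=fit(wand_T,M*[1,-1,1],[('wrist',i,slice(0,6),q)],W0)
h=onz('wrist',px([(321,390),(361,390)],(0,0),800/560),.03,i);print('handle at tail',h)
R,t=tool_for(*wand_T(p)); print(t);rel(R,t)
E
```

```text
[ 0.65943774  0.0287302  -3.06057056] [[-1.0, 0.2], [0.8, 0.7], [1.1, 0.2], [-1.3, 0.4], [-0.5, -0.8], [1.0, -0.7]]
[ 5.40492808e-01  5.53100216e-03 -5.97906050e+00] [[4.0, 58.1], [4.8, 48.8], [-1.6, -31.1], [-3.2, -21.1], [-2.5, -24.0], [-1.5, -30.3]]
handle at tail [[0.71307346 0.01916065 0.03      ]
 [0.71028416 0.04449421 0.03      ]]
[0.5451847  0.00700361 0.00464741]
shift [96.8, -41.8, 166.9] turn [-43.7, -0.2, 163.1]
```

```bash
sed -i 's/^W0=.*/W0=[.660,.0285,-3.068]/' h.py; python3 - <<'E'
from h import *
R,t=tool_for(*wand_T(W0)); print(t);rel(R,t-.05*R[:,2]);rel(R,t)
E
```

```text
[0.65509575 0.02813843 0.00464741]
shift [-11.0, -33.2, 88.1] turn [-0.4, 0.0, 2.1]
shift [-11.0, -32.9, 138.1] turn [-0.4, 0.0, 2.1]
```

Emit:
{"name": "move_arm", "arguments": {"targets": [[[0.8, -8, -28, 30, 0, 0, 2], [0.8, -11, -33, 75, -0.4, 0, 2], [0.8, -11, -33, 105, -0.4, 0, 2], [0.8, -11, -33, 125, -0.4, 0, 2], [0.8, -11, -33, 138, -0.4, 0, 2], [0.8, -11, -33, 138, -0.4, 0, 2], [0.8, -11, -33, 138, -0.4, 0, 2]]], "newtons": 35}}

```text
clock: 2.88
tool_pos: [0.6567, 0.0263, 0.0054]
eef_rot: [-0.036, 0.991, -0.005, -0.129]
contact_force: [0.2, -0.2, -0.3]
opening: 0.801
finger_force: 0.0
```

Emit:
{"name": "move_arm", "arguments": {"targets": [[[0, 0, 0, 0, 0, 0, 0], [0, 0, 0, 0, 0, 0, 0], [0, 0, 0, 0, 0, 0, 0], [0, 0, 0, 0, 0, 0, 0], [0, 0, 0, 0, 0, 0, 0], [0, 0, 0, 0, 0, 0, 0]]], "newtons": 35}}

```text
clock: 3.62
tool_pos: [0.6557, 0.0259, 0.0042]
eef_rot: [-0.036, 0.991, -0.005, -0.13]
contact_force: [-0.4, -0.0, 0.2]
opening: 0.294
finger_force: 35.0
```

```bash
cat >> h.py <<'E'
L0=[.4517,.0051,.1436]
def scan(L,d=.08):
    RL,tl=label_T(L); X=-RL[:,2]; Y=-RL[:,1]; Z=np.cross(X,Y)
    Rw=np.c_[X,Y,Z]; return Rw, tl-X*d-Rw@np.array([.085,0,.015])
E
python3 - <<'E'
from h import *
s=r.get_state();q=Ro.from_quat(s['eef_rot']).as_matrix();t0=s['tool_pos']+[0,0,.15]
rel(q,t0)
Rw,tw=scan(L0);print(tw);R,t=tool_for(Rw,tw);print(t);rel(R,t,(t0,q));rel(R,t)
E
```

```text
shift [38.8, -0.2, -144.9] turn [0.0, 0.0, 0.0]
[0.58633893 0.02456815 0.14856929]
[0.57965408 0.02360155 0.14896846]
shift [72.0, 3.3, 24.7] turn [-0.4, -40.0, -4.1]
shift [110.9, 3.1, -120.2] turn [-0.4, -40.0, -4.1]
```

Emit:
{"name": "move_arm", "arguments": {"targets": [[[0, 5, 0, -20, 0, 0, 0], [0, 15, 0, -60, 0, 0, 0], [0, 26, 0, -100, 0, 0, 0], [0, 38, 0, -145, 0, 0, 0], [0, 38, 0, -145, 0, 0, 0]]]}}

```text
clock: 4.25
tool_pos: [0.6594, 0.0266, 0.1594]
eef_rot: [-0.036, 0.991, -0.005, -0.126]
contact_force: [0.4, 0.3, -2.8]
opening: 0.289
finger_force: 35.0
```

Emit:
{"name": "move_arm", "arguments": {"targets": [[[0, 12, 1, 4, 0, -7, -1], [0, 24, 1, 8, 0, -14, -1.5], [0, 36, 2, 12, 0, -21, -2], [0, 48, 2, 16, 0, -28, -3], [0, 60, 3, 20, 0, -35, -3.5], [0, 72, 3, 25, -0.4, -40, -4], [0, 72, 3, 25, -0.4, -40, -4], [0, 72, 3, 25, -0.4, -40, -4], [0, 72, 3, 25, -0.4, -40, -4]]]}}

```text
clock: 5.38
tool_pos: [0.5754, 0.017, 0.1431]
eef_rot: [-0.069, 0.977, 0.005, 0.199]
contact_force: [0.4, -0.8, -2.2]
opening: 0.295
finger_force: 35.0
```

```bash
python3 - <<'E'
from h import *
Rw,tw=scan(L0);R,t=tool_for(Rw,tw);rel(R,t)
s=r.get_state();print(s['clock'],np.round(s['q'],2))
A=r.snapshot('scene')[:,:,::-1];C=r.snapshot('wrist')[:,:,::-1];cv2.imwrite('pics/w2.png',C)
B=r.snapshot('side')[:,:,::-1];cv2.imwrite('pics/B2.png',B);cv2.imwrite('pics/A2.png',A)
c=lambda I,x,y:cv2.resize(I[y:y+75,x:x+100],(400,300),interpolation=cv2.INTER_CUBIC)
cv2.imwrite('pics/c2.png',np.vstack([np.hstack([c(A,250,140),cv2.resize(C,(400,300))]),np.hstack([c(B,260,210),cv2.resize(B,(400,300))])]))
# predicted nose / tail
for n,o in(('scene',(250,140)),('side',(260,210))): print(n,((proj(n,[tw+Rw@np.array(v)/1000 for v in([85,0,30],[85,0,0],[-85,0,30])])-o)*4).round().tolist())
E
```

```text
shift [-7.0, 5.8, -3.5] turn [-1.0, -2.0, 0.1]
5.375 [ 0.21  0.74 -0.53  2.18  1.92  0.38 -0.28]
scene [[178.0, 152.0], [168.0, 200.0], [111.0, 148.0]]
side [[194.0, 104.0], [167.0, 117.0], [18.0, -50.0]]
```

View pics/c2.png

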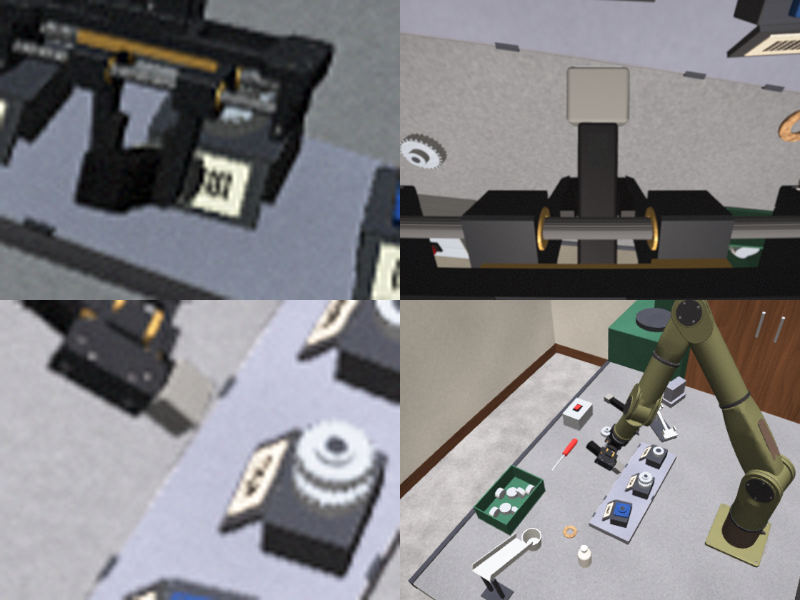

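The wand is held straight between the fingers (wrist crop head at 567..628,68..124) and points at the middle stand with the coupling (side crop label at (257,480)). The arm settled about 10 mm off its command. I'll check the in-hand pose and label against the images, then correct.

```bash
cat >> h.py <<'E'
def hand(i,q,M,p0=(0,0,0,0,0,0)):
    # wand pose rel nominal, in wand frame, from wrist head corners: dx,dy (m), yaw, pitch
    s=r.get_state(); Rt=Ro.from_quat(s['eef_rot']).as_matrix(); 
    def f(p):
        Rw=Rt@REL.T@Ro.from_euler('zy',p[2:4]).as_matrix()
        Rn=Rt@REL.T; tw=s['tool_pos']-.019*Rt[:,2]-Rn@np.array([0,0,.023])+Rn@np.array([p[0],p[1],0])
        return Rw,tw
    return fit(f,M,[('wrist',i,slice(None),q)],[0,0,0,0.])
HM=np.array([[85,20,30],[85,-20,30],[49,-20,30],[49,20,30],[49,13,30],[49,-13,30]])/1000
E
python3 - <<'E'
from h import *
q=px([(167,68),(228,68),(229,124),(168,124),(180,124),(217,124)],(0,0),400/560)
i=r.camera_info('wrist')
print(hand(i,q,HM))
print(((proj('side',[label_T(L0)[1]])-[260,210])*4+[0,300]).round())
Rw,tw=scan(L0);R,t=tool_for(Rw,tw);rel(R,t)
E
```

```text
(array([ 9.53392142e-05, -7.68680767e-04,  8.05064071e-03,  5.88713911e-02]), [[0.1, 1.2], [0.9, 0.5], [0.7, -0.8], [-1.1, -0.0], [-2.7, -0.2], [2.2, -0.7]])
[[259. 478.]]
shift [-7.7, 6.0, -3.5] turn [-1.1, -2.2, 0.2]
```

Emit:
{"name": "move_arm", "arguments": {"targets": [[[0, -4, 3, -2, -0.5, -1, 0], [0, -7.5, 6, -3.5, -1, -2, 0], [0, -7.5, 6, -3.5, -1, -2, 0], [0, -7.5, 6, -3.5, -1, -2, 0], [0, -7.5, 6, -3.5, -1, -2, 0], [0, -7.5, 6, -3.5, -1, -2, 0]]]}}

```text
clock: 6.28
tool_pos: [0.5806, 0.0242, 0.1494]
eef_rot: [-0.071, 0.974, 0.015, 0.215]
contact_force: [0.0, 0.4, -2.4]
opening: 0.291
finger_force: 35.0
```

```bash
python3 - <<'E'
from h import *
Rw,tw=scan(L0);R,t=tool_for(Rw,tw);rel(R,t);s=r.get_state();print(s['clock'],s['qd'].round(3))
E
```

```text
shift [1.1, -0.5, -0.0] turn [-0.1, -0.1, 0.2]
6.275 [ 0.003  0.002 -0.     0.001  0.001  0.001 -0.002]
```

Emit:
{"name": "move_arm", "arguments": {"targets": [[[0, 0, 0, 0, 0, 0, 0], [0, 0, 0, 0, 0, 0, 0], [0, 0, 0, 0, 0, 0, 0], [0, 0, 0, 0, 0, 0, 0], [0, 0, 0, 0, 0, 0, 0], [0, 0, 0, 0, 0, 0, 0], [0, 0, 0, 0, 0, 0, 0], [0, 0, 0, 0, 0, 0, 0], [0, 0, 0, 0, 0, 0, 0], [0, 0, 0, 0, 0, 0, 0]]]}}

```text
clock: 7.52
tool_pos: [0.5806, 0.0242, 0.1495]
eef_rot: [-0.071, 0.974, 0.015, 0.215]
contact_force: [-0.9, 0.7, -1.5]
opening: 0.29
finger_force: 35.0
```

Emit:
{"name": "move_arm", "arguments": {"targets": [[[0, 0, 0, 0, 0, 0, 0], [0, 0, 0, 0, 0, 0, 0], [0, 0, 0, 0, 0, 0, 0], [0, 0, 0, 0, 0, 0, 0], [0, 0, 0, 0, 0, 0, 0], [0, 0, 0, 0, 0, 0, 0], [0, 0, 0, 0, 0, 0, 0], [0, 0, 0, 0, 0, 0, 0], [0, 0, 0, 0, 0, 0, 0], [0, 0, 0, 0, 0, 0, 0]]]}}

```text
clock: 8.78
tool_pos: [0.5806, 0.0242, 0.1495]
eef_rot: [-0.071, 0.974, 0.015, 0.215]
contact_force: [-0.5, -0.4, -3.4]
opening: 0.288
finger_force: 35.0
```

```bash
cat >> h.py <<'E'
S0=[.4858,-.3813,2.459]
def place(S,h,dx=0.):
    Rs,ts=seat_T(S); return tool_for(Rs,ts+Rs@np.array([dx,0,h]))
E
python3 - <<'E'
from h import *
Rw,tw=scan(L0);R,t=tool_for(Rw,tw);rel(R,t);s=r.get_state()
cur=(s['tool_pos'],Ro.from_quat(s['eef_rot']).as_matrix())
print('back 12cm up');t1=cur[0]-Rw[:,0]*.10; a=rel(cur[1],t1,cur)
R2,t2=place(S0,.12); print(t2, seat_T(S0)[0]); rel(R2,t2,cur); rel(R2,t2,(a[0],cur[1]))
E
```

```text
shift [1.2, -0.5, 0.0] turn [-0.0, -0.1, 0.2]
back 12cm up
shift [-96.6, -0.3, -26.0] turn [0.0, 0.0, 0.0]
[ 0.44913457 -0.35149253  0.17944835] [[-0.72914497 -0.63080689 -0.26538706]
 [ 0.59276458 -0.77593986  0.21574866]
 [-0.34202014  0.          0.93969262]]
shift [155.2, -352.7, -104.4] turn [12.2, 18.8, 46.1]
shift [251.7, -352.4, -78.4] turn [12.2, 18.8, 46.1]
```

Emit:
{"name": "move_arm", "arguments": {"targets": [[[0, -20, 0, -10, 0, 0, 0], [0, -60, 0, -35, 0, 0, 0], [0, -97, 0, -66, 0, 0, 0], [0, -97, 0, -66, 0, 0, 0]]]}}

```text
clock: 9.28
tool_pos: [0.6356, 0.0292, 0.2393]
eef_rot: [-0.07, 0.974, 0.009, 0.215]
contact_force: [0.8, -0.5, -3.0]
opening: 0.288
finger_force: 35.0
```

```bash
python3 - <<'E'
from h import *
R2,t2=place(S0,.17); print(t2); rel(R2,t2);print(r.get_state()['q'].round(2))
E
```

```text
[ 0.43586522 -0.3407051   0.22643298]
shift [233.9, -337.8, -89.6] turn [11.6, 18.9, 46.0]
[ 0.2   0.61 -0.51  1.96  1.04  0.35  0.6 ]
```

Emit:
{"name": "move_arm", "arguments": {"targets": [[[0, 20, -35, -12, 1, 2, 5], [0, 45, -75, -25, 3, 5, 10], [0, 75, -115, -38, 4, 7, 16], [0, 105, -155, -50, 6, 9, 22], [0, 135, -195, -60, 7, 12, 28], [0, 165, -235, -70, 9, 15, 34], [0, 190, -275, -78, 10, 17, 40], [0, 215, -310, -85, 11.6, 19, 46], [0, 234, -338, -90, 11.6, 19, 46], [0, 234, -338, -90, 11.6, 19, 46]]]}}

```text
clock: 10.52
tool_pos: [0.4334, -0.3439, 0.2249]
eef_rot: [0.337, 0.94, -0.015, 0.04]
contact_force: [0.3, 0.4, -1.3]
opening: 0.29
finger_force: 35.0
```

```bash
python3 - <<'E'
from h import *
R2,t2=place(S0,.17); rel(R2,t2);print(r.get_state()['q'].round(2))
R2,t2=place(S0,.05); rel(R2,t2)
E
```

```text
shift [-0.0, 4.0, -1.6] turn [-0.1, -0.1, -0.4]
[ 0.94  0.63 -0.59  1.87  0.55  0.72  0.92]
shift [-31.2, 4.4, 114.3] turn [-0.1, -0.1, -0.4]
```

Emit:
{"name": "move_arm", "arguments": {"targets": [[[0, -10, 4, 30, 0, 0, -0.4], [0, -20, 4, 75, 0, 0, -0.4], [0, -31, 4, 100, 0, 0, -0.4], [0, -31, 4, 114, 0, 0, -0.4], [0, -31, 4, 114, 0, 0, -0.4], [0, -31, 4, 114, 0, 0, -0.4], [0, -31, 4, 114, 0, 0, -0.4]]]}}

```text
clock: 11.4
tool_pos: [0.4708, -0.3633, 0.116]
eef_rot: [0.331, 0.942, -0.014, 0.042]
contact_force: [-0.7, -0.4, -2.2]
opening: 0.294
finger_force: 35.0
```

```bash
python3 - <<'E'
from h import *
import pickle
R2,t2=place(S0,.05); rel(R2,t2)
A=r.snapshot('scene')[:,:,::-1];B=r.snapshot('side')[:,:,::-1];i=r.camera_info('wrist');C=r.snapshot('wrist')[:,:,::-1]
pickle.dump(i,open('w3.pkl','wb'))
for n,I in zip('ABC',(A,B,C)):cv2.imwrite(f'pics/{n}3.png',I)
c=lambda I,x,y:cv2.resize(I[y:y+75,x:x+100],(400,300),interpolation=cv2.INTER_CUBIC)
top=np.hstack([c(A,135,110),c(B,330,130)])
cv2.imwrite('pics/c3.png',np.vstack([top,np.hstack([cv2.resize(C[0:210,130:410],(400,300)),cv2.resize(C,(400,300))])]))
E
```

```text
shift [0.6, -4.5, 2.3] turn [0.1, 0.1, 0.4]
```

View pics/c3.png

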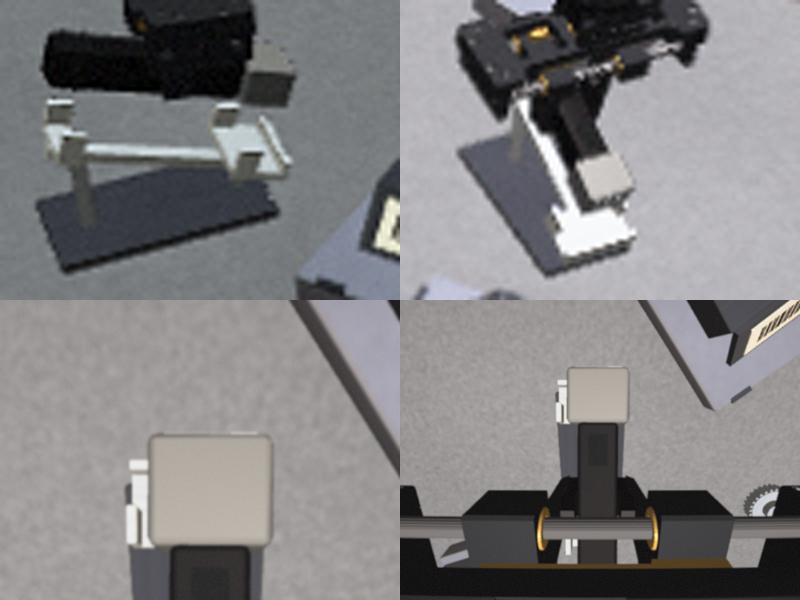

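The wand hovers about 5 cm above the saddles, nose at the low end. In the wrist crop the saddle cheek shows left of the head at (127..148,460..545), so it sits slightly off centre, as measured (4.5 mm). I'll compare with the projected seat.

```bash
python3 - <<'E'
from h import *
import pickle;i=pickle.load(open('w3.pkl','rb'))
Rs,ts=seat_T(S0)
P=np.array([[57,26,18],[75,26,18],[57,30,18],[75,30,18],[57,26,0],[75,30,0],[93,-20,10],[93,20,10],[97,-26,10]])/1000
q=proj('wrist',P@Rs.T+ts,i);c=(q-[130,0])*400/280+[0,300]
for a,b in zip(P*1000,c.round()):print(a,b)
I=cv2.imread('pics/C3.png')[85:180,200:330];cv2.imwrite('pics/c4.png',cv2.resize(I,None,fx=6,fy=6,interpolation=cv2.INTER_CUBIC))
print(((q-[200,85])*6).round().tolist())
E
```

```text
[57. 26. 18.] [144. 544.]
[75. 26. 18.] [144. 505.]
[57. 30. 18.] [135. 544.]
[75. 30. 18.] [135. 505.]
[57. 26.  0.] [149. 547.]
[75. 30.  0.] [141. 512.]
[ 93. -20.  10.] [242. 471.]
[93. 20. 10.] [159. 470.]
[ 97. -26.  10.] [255. 463.]
[[183.0, 514.0], [183.0, 350.0], [147.0, 514.0], [147.0, 350.0], [205.0, 529.0], [172.0, 379.0], [597.0, 208.0], [247.0, 206.0], [649.0, 173.0]]
```

View pics/c4.png

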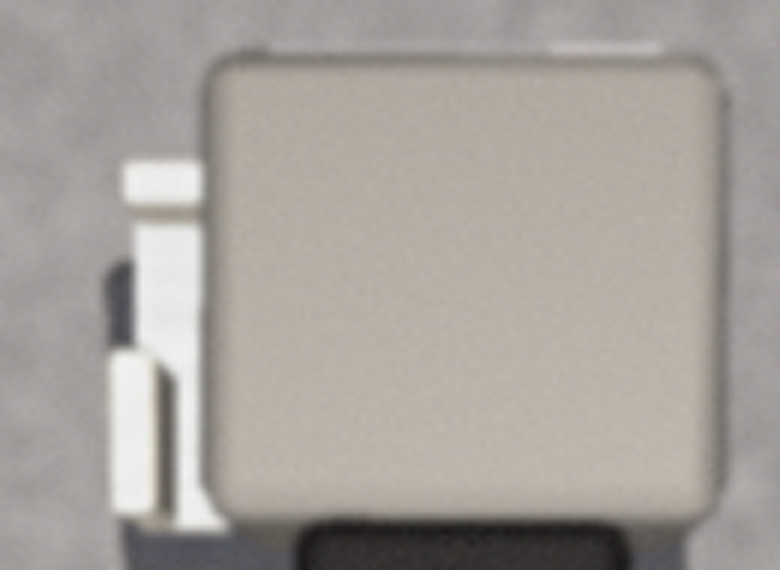

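Along the slope the cheek is where predicted (rows 350–514). Sideways it is 2.9 mm further to seat +y than the fit gave. I'll correct by about −7 mm tool y and lower to 28 mm to recheck.

Emit:
{"name": "move_arm", "arguments": {"targets": [[[0, 0, -4, 2, 0, 0, 0.4], [0, 0, -7, 5, 0, 0, 0.4], [0, -2, -7, 12, 0, 0, 0.4], [0, -5, -7, 23.5, 0, 0, 0.4], [0, -5, -7, 23.5, 0, 0, 0.4], [0, -5, -7, 23.5, 0, 0, 0.4], [0, -5, -7, 23.5, 0, 0, 0.4]]]}}

```text
clock: 12.42
tool_pos: [0.4718, -0.3729, 0.0921]
eef_rot: [0.335, 0.941, -0.014, 0.042]
contact_force: [-0.6, -0.1, -2.8]
opening: 0.291
finger_force: 35.0
```

```bash
python3 - <<'E'
from h import *
import pickle
R2,t2=place(S0,.028); rel(R2,t2)
i=r.camera_info('wrist');C=r.snapshot('wrist')[:,:,::-1]
B=r.snapshot('side')[:,:,::-1];A=r.snapshot('scene')[:,:,::-1]
cv2.imwrite('pics/C4.png',C)
f=lambda I,x,y,w,h,k:cv2.resize(I[y:y+h,x:x+w],(int(w*k),int(h*k)),interpolation=cv2.INTER_CUBIC)
o=np.zeros((600,800,3),np.uint8)
o[:,:500]=f(C,215,60,125,150,4)   # head + neck
o[:300,500:]=f(B,390,140,60,60,5)
o[300:,500:]=f(C,225,300,120,120,2.5)
cv2.imwrite('pics/c5.png',o)
Rs,ts=seat_T(S0)
P=np.array([[57,26,18],[75,26,18],[57,-26,18],[75,-26,18],[-51,18,18],[-51,-18,18]])/1000
q=proj('wrist',P@Rs.T+ts,i);print(((q-[215,60])*4).round().tolist(),q.round().tolist())
E
```

```text
shift [-0.4, 2.3, -0.8] turn [0.1, 0.0, -0.0]
[[81.0, 437.0], [81.0, 313.0], [440.0, 437.0], [440.0, 313.0], [139.0, 1170.0], [383.0, 1170.0]] [[235.0, 169.0], [235.0, 138.0], [325.0, 169.0], [325.0, 138.0], [250.0, 353.0], [311.0, 352.0]]
```

View pics/c5.png

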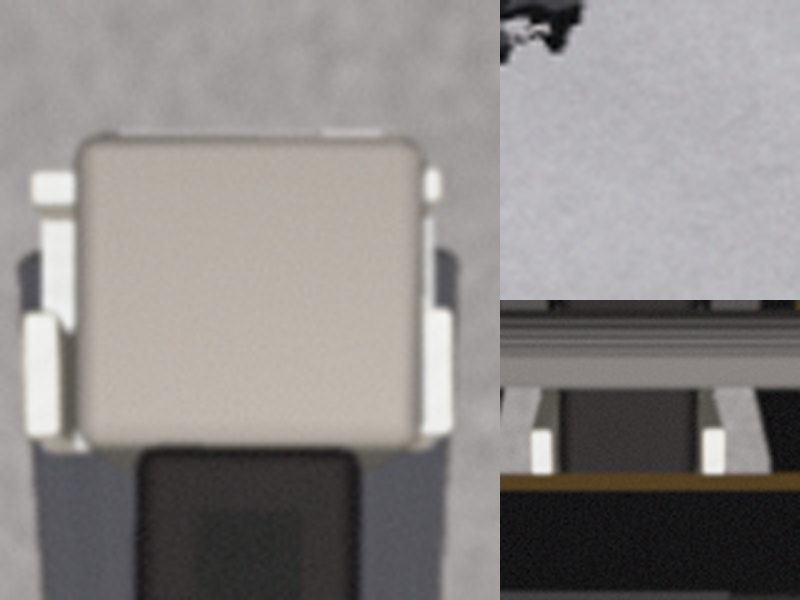

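Both saddles' cheeks are visible now. The low saddle's centre is about 2 mm left of the head and the high saddle's about 0.8 mm left of the handle. I'll shift tool y −1.4 mm, turn −0.5° and lower.

Emit:
{"name": "move_arm", "arguments": {"targets": [[[0, 0, -1.4, 0, 0, 0, -0.5], [0, -2, -1.4, 7, 0, 0, -0.5], [0, -4, -1.4, 14, 0, 0, -0.5], [0, -5.5, -1.4, 19, 0, 0, -0.5], [0, -6.5, -1.4, 23, 0, 0, -0.5], [0, -6.5, -1.4, 23, 0, 0, -0.5], [0, -6.5, -1.4, 23, 0, 0, -0.5]]]}}

```text
clock: 13.45
tool_pos: [0.4774, -0.3794, 0.0697]
eef_rot: [0.331, 0.943, -0.014, 0.042]
contact_force: [-0.5, -0.3, -2.5]
opening: 0.294
finger_force: 35.0
```

```bash
python3 - <<'E'
from h import *
R2,t2=place(S0,0); rel(R2,t2);print(r.get_state()['contact_force'].round(1))
E
```

```text
shift [-1.3, 3.8, 3.1] turn [0.1, 0.0, 0.5]
[-0.5 -0.3 -2.5]
```

Not in contact yet; about 3 mm to go. Lower in small steps.

Emit:
{"name": "move_arm", "arguments": {"targets": [[[0, -0.5, 0, 1.5, 0, 0, 0], [0, -0.8, 0, 3, 0, 0, 0], [0, -0.8, 0, 3, 0, 0, 0], [0, -0.8, 0, 3, 0, 0, 0]]]}}

```text
clock: 13.95
tool_pos: [0.4782, -0.3801, 0.0667]
eef_rot: [0.331, 0.943, -0.014, 0.042]
contact_force: [-0.9, 0.2, -2.3]
opening: 0.291
finger_force: 35.0
```

Emit:
{"name": "move_arm", "arguments": {"targets": [[[0, -0.3, 0, 1, 0, 0, 0], [0, -0.3, 0, 1.5, 0, 0, 0], [0, -0.3, 0, 1.5, 0, 0, 0]]]}}

```text
clock: 14.32
tool_pos: [0.4783, -0.3802, 0.0664]
eef_rot: [0.331, 0.943, -0.014, 0.042]
contact_force: [-3.2, 2.5, 8.8]
opening: 0.293
finger_force: 35.0
```

Firm contact on the saddles. Reduce the grip, then open.

Emit:
{"name": "move_arm", "arguments": {"targets": [[[0.28, 0, 0, -0.5, 0, 0, 0], [0.3, 0, 0, -0.5, 0, 0, 0], [0.33, 0, 0, -0.5, 0, 0, 0], [0.4, 0, 0, -0.5, 0, 0, 0], [0.5, 0, 0, -0.5, 0, 0, 0], [0.6, 0, 0, -0.5, 0, 0, 0], [0.6, 0, 0, -0.5, 0, 0, 0], [0.6, 0, 0, -0.5, 0, 0, 0]]], "newtons": 5}}

```text
clock: 15.32
tool_pos: [0.4785, -0.3803, 0.0657]
eef_rot: [0.331, 0.943, -0.014, 0.042]
contact_force: [-0.2, -0.5, -0.1]
opening: 0.599
finger_force: 0.0
```

Emit:
{"name": "move_arm", "arguments": {"targets": [[[0.6, 0, 0, -8, 0, 0, 0], [0.6, 0, 0, -25, 0, 0, 0], [0.6, 0, 0, -60, 0, 0, 0], [0.6, 0, 0, -110, 0, 0, 0], [0.6, 0, 0, -160, 0, 0, 0], [0.6, 0, 0, -160, 0, 0, 0], [0.6, 0, 0, -160, 0, 0, 0]]]}}

```text
clock: 16.2
tool_pos: [0.4669, -0.3718, 0.2255]
eef_rot: [0.331, 0.943, -0.014, 0.042]
contact_force: [-0.9, 0.0, -0.5]
opening: 0.597
finger_force: 0.0
```

```bash
python3 - <<'E'
from h import *
i=r.camera_info('wrist');C=r.snapshot('wrist')[:,:,::-1];A=r.snapshot('scene')[:,:,::-1]
c=lambda I,x,y,w,h:cv2.resize(I[y:y+h,x:x+w],(400,600),interpolation=cv2.INTER_CUBIC)
o=np.hstack([c(C,200,100,160,240),cv2.resize(A[100:200,125:258],(400,300)).repeat(1,0) if 0 else np.vstack([cv2.resize(A[110:185,135:235],(400,300),interpolation=cv2.INTER_CUBIC),cv2.resize(A,(400,300))])])
cv2.imwrite('pics/c6.png',o)
Rs,ts=seat_T(S0);P=np.array([[85,20,30],[85,-20,30],[49,20,30],[49,-20,30]])/1000
print(((proj('wrist',P@Rs.T+ts,i)-[200,100])*2.5).round().tolist(),((proj('scene',P@Rs.T+ts)-[135,110])*4).round().tolist(),r.get_state()['clock'])
E
```

```text
[[151.0, 25.0], [255.0, 26.0], [151.0, 119.0], [255.0, 120.0]] [[257.0, 100.0], [274.0, 131.0], [210.0, 97.0], [226.0, 128.0]] 16.3
```

View pics/c6.png

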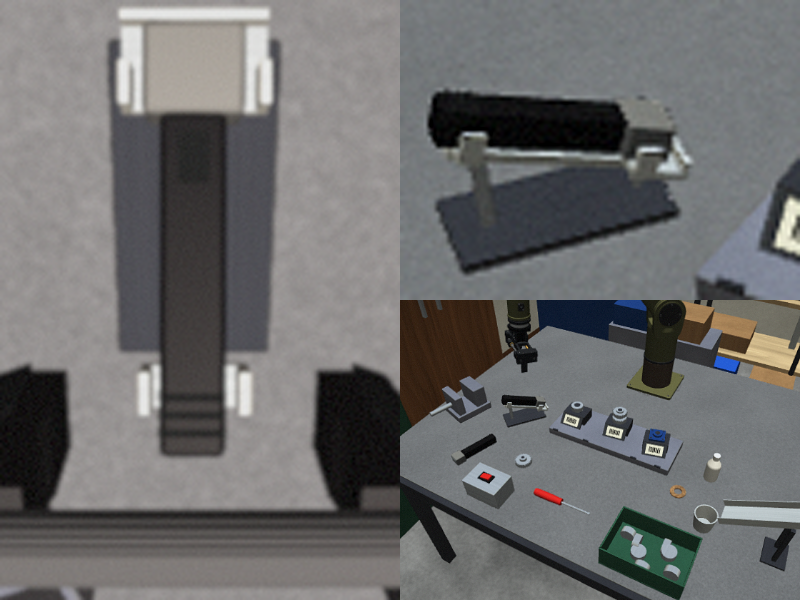

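The wand lies centred in both saddles: head at wrist crop (145..242, 25..113), close to the predicted nose row of 25, with the handle between the high cheeks at (138..250,390). The other objects are where they were and the gripper is clear.

```bash
python3 -c "
from plant import r
print(r.finish_job())"
```

```text
the job is handed in; nothing more can be done
None
```

I held the scanner wand still on the coupling's label for about 2.5 s, then laid it nose-down in both saddles, let go, and handed the job in at about 16 s; no verdict came back.

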